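Check a ring mould on the sizing cone

ROBOT

A 6-joint arm with a two-finger parallel gripper is mounted at the origin on a cart in front of the work surface, level with it; the furniture and walls round the work are solid. World frame = base frame: x ahead of the robot, y to its left, z up, the work surface at z = 0. Lengths are in m, angles in rad, forces in N, time in s.
With the tool pointing down it reaches from about 0.35 to 0.85 m from the base axis. Payload 8.1 kg.
Tool frame: the origin (TCP) lies midway between the tips of the shut fingers; the grasp point (between the pads) lies 19 mm behind it (robot.grip_point_offset is the distance from the TCP to the grasp point, in m); z points along the fingers, y is the line along which they close (so a half turn about z gives the same grasp; the last joint's range is limited). The gripper opens to 93 mm and grips with 3 to 60 N. Pads are 15 mm wide; open, the fingers measure 128 mm over their backs; the gripper's body (75 mm by 188 mm) begins 65 mm behind the grasp point.
Start: joints at [-1.298, 0.13, 1.488, -0, 1.523, -0.085], TCP at [0.21, -0.562, 0.219] pointing down, gripper open.
Joint ranges: [-2.96, 2.96], [-0.89, 2.26], [0.02, 2.5], [-1.34, 4.48], [0, 2.73], [-2.66, 2.66]. Speed limits (rad/s): [2.39, 2.39, 2.79, 3.14, 3.14, 3.14].

INTERFACE

Orientations are given as a rotation vector (axis times angle).
In Python, from plant import robot, read_camera, job gives the robot as it stands.
- The arm moves only by the shell command python3 -m inch 'ROWS' [FORCE]. ROWS is JSON, one flat list of numbers, 5 for each row, row after row: the shift along the world's x, y, z in mm, then the turn about the world's z in degrees, then the opening in per cent of the stroke, from 0 (shut) to 100 (fully open). In form: [dx, dy, dz, yaw, hand, dx, dy, dz, yaw, hand, ...]. A call has 1 to 10 rows; each row is the pose to reach, as a shift and turn from the pose commanded when the call began; what a row does not reach only later rows make up. A row lasts 1/12 s, in which the tool goes at most 41.7 mm and 7.16 degrees, less where a joint would pass 70% of its speed; a pose out of reach is approached as far as the arm can. A call with a gripper value outside its range is refused whole. The fingers move at their own pace and stop on an object; FORCE is the grip in N (left out, the last holds). Time passes only in rows, so rows that repeat a pose let the fingers close. It gives the time, the measured TCP pose, the force, the opening and the grip force at its end, in the units of the state.
- robot.read_state(): the state, without advancing time (a new reading comes with each control period).
- read_camera(name): name is "scene" or "side" or "wrist"; returns a dict with "image" (480x640x3 uint8, blue, green, red), "K" (3x3 intrinsics, pixels), "extrinsics" (4x4, takes a point from world to camera coordinates); the wrist camera has in their place "mount" (4x4, takes a point from camera to tool coordinates, whose origin is the TCP and whose axes are the flange's). Camera axes: x right, y down, z forward; pixel columns grow to the right and rows downward; lengths in m; the calibration is good to about 2 mm. The wrist camera is an equidistant fisheye: a pixel r from the principal point sees the ray r / f radians off the axis. A picture is of the moment at which its call begins: read the wrist's pose just before it. There is no depth.
- job.close_job(): hands the job in; it is judged then, once.
The state is a dict: "t": time; "q": joint angles; "dq": joint speeds; "joint_torque": joint torques, N m; "tool_pos": TCP position; "orientation": TCP orientation; "force": force on the tool from outside, world axes, zero at the start; "wrist_torque": the same for the moment, N m; "opening": finger opening in m; "gripper_force": force on a finger pad.
Only numpy, scipy, OpenCV 4.12 (cv2) and the standard library are available. Lean on these libraries where they do the work, as an engineer would, in place of code of your own. Each camera call takes 0.05 s, during which the arm holds its last target. There are 200 camera calls.

TASK

The order needs the ring mould whose size is the step marked with two lines, the middle step of the wooden sizing cone. Pick out the one of the three metal ring moulds that stops at that step, slide it down over the cone until it stops there, lying level on the step, and leave it on the cone. Leave the other two ring moulds standing where they are.

Things in the scene. Friction and masses are not known exactly. Their poses are not given: they have to be found in the camera images.
- sizing_cone: Fixed upright stepped cone of light wood, 112 mm tall, on a dark foot (diameter 100, 12 high). Origin: centre of the underside on the worktop; z up its axis. Diameter 10 mm at the nose, then, tapering, 24 down to the upper step (flat shoulder, one line below it) at height 82; 31 to 36 at the middle step (two lines) at 56; 43 to 48 at the lower step (three lines) at 30; 64 below. Rings slide on freely.
- ring_small_mid (a point): Centre (half-way up, on the axis) of the smallest of three plain aluminium ring moulds: round tube, outer diameter 36 mm, bore 26 mm, 22 mm tall, loose on the worktop, axis (z) upright. On the cone it would stop at the upper step.
- ring_medium_mid (a point): Centre (half-way up, on the axis) of the middle one in size of three plain aluminium ring moulds: round tube, outer diameter 48 mm, bore 38 mm, 22 mm tall, loose on the worktop, axis (z) upright. It weighs about 60 g. On the cone it stops at the middle step, its lower edge at height 56 mm and this point 67 mm above the cone's origin.
- ring_large_mid (a point): Centre (half-way up, on the axis) of the largest of three plain aluminium ring moulds: round tube, outer diameter 60 mm, bore 50 mm, 22 mm tall, loose on the worktop, axis (z) upright. On the cone it would stop at the lower step.
Not all that is in view belongs to the job. Of the things like the sizing_cone, leave any that is orange or pink; of the rest the larger one is meant.

How it is judged:
By the outcome, as a careful person would: the job done as asked, in the order asked, and still so for the second after the job is handed in, with the robot touching nothing.
It also fails if it takes over 38 s, if anything falls off the work surface, if the arm or the gripper's body presses on something with over 40 N, if the wrist force passes 120 N, or if a joint passes its speed limit or range.

## Working session

There is one attempt and no reset: what is moved stays moved. The work goes in short steps, Python scripts to look and compute and a shell command to move; the robot and the scene stay as the last step left them, time stands still between calls to the robot, and variables do not carry over. Pictures are saved under pics/ and viewed, at most 10 in all, crops included, and the job is handed in when it is done.

```bash
mkdir -p pics; python3 - <<'E'
from plant import robot, read_camera
import cv2,numpy as np
for n in("scene","side"):
    c=read_camera(n); cv2.imwrite(f"pics/{n}0.png",c["image"]); np.savez(f"pics/{n}.npz",K=c["K"],E=c["extrinsics"])
    E=np.array(c["extrinsics"]); print(n,np.round(c["K"],1).tolist(),np.round(-E[:3,:3].T@E[:3,3],3),np.round(E[2,:3],2))
s=robot.read_state();print(s["t"],s["tool_pos"],s["orientation"],s["opening"],robot.grip_point_offset)
E
```

```text
scene [[577.4, 0.0, 313.8], [0.0, 577.4, 231.9], [0.0, 0.0, 1.0]] [-0.184 -1.187  0.741] [ 0.46  0.76 -0.45]
side [[620.4, 0.0, 327.4], [0.0, 620.4, 237.5], [0.0, 0.0, 1.0]] [0.198 1.327 0.603] [ 0.23 -0.9  -0.37]
0.1 [ 0.21002021 -0.56150149  0.21771141] [-3.08983778e+00 -5.58809362e-01  2.75023199e-04] 0.09272179237219236 0.0188
```

View pics/scene0.png

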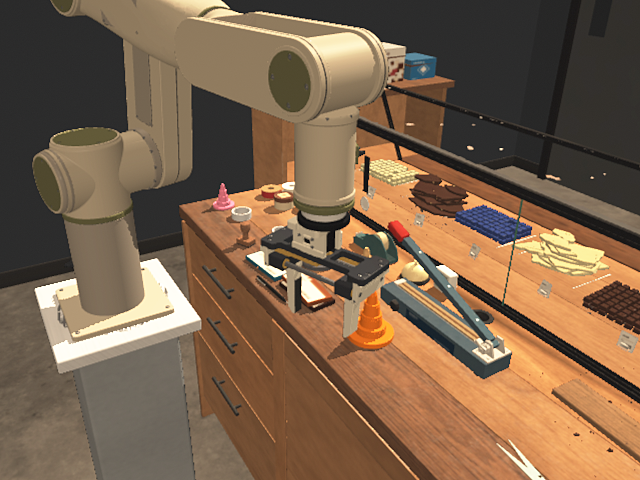

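View pics/side0.png

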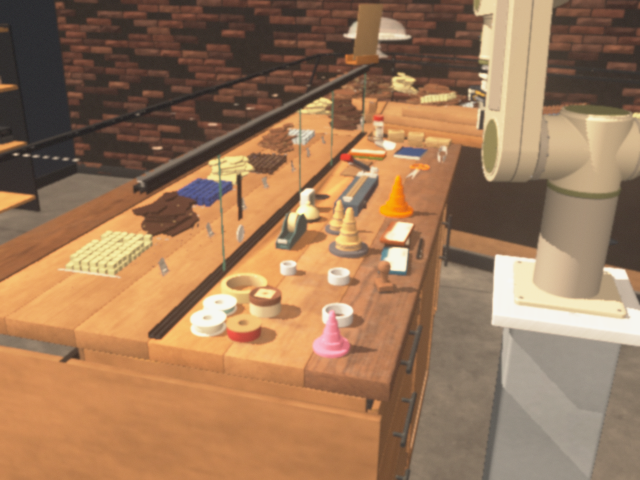

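The side view shows the candidates. For the rings there are (289,267), (339,276) and (338,315). The cones are wood (348,235), smaller wood (339,217), orange (397,195) and pink (332,335). By the rule, the larger wooden one at (348,235) is meant. I'll enlarge to confirm.

```bash
cat > h.py <<'E'
import numpy as np
def ray(n,u,v,z):
    d=np.load(f"pics/{n}.npz");E=d["E"];R=E[:3,:3];c=-R.T@E[:3,3]
    r=R.T@np.linalg.inv(d["K"])@[u,v,1];return c+r*(z-c[2])/r[2]
def proj(n,p):
    d=np.load(f"pics/{n}.npz");q=d["K"]@(d["E"][:3,:3]@p+d["E"][:3,3]);return q[:2]/q[2]
E
python3 - <<'E'
import cv2
im=cv2.imread("pics/side0.png")[190:350,265:425]
cv2.imwrite("pics/crop0.png",cv2.resize(im,(600,600),interpolation=cv2.INTER_CUBIC))
from h import *
for nm,u,v,z in[("A",289,263,.022),("B",339,271,.022),("C",338,309,.022),("coneTop",349,207,.112),("foot",348.5,247,.012),("small foot",339,229,.01),("orange foot",397,209,0)]:print(nm,ray("side",u,v,z).round(3))
E
```

```text
A [0.608 0.095 0.022]
B [0.488 0.103 0.022]
C [0.447 0.276 0.022]
coneTop [ 0.51  -0.076  0.112]
foot [ 0.505 -0.063  0.012]
small foot [ 0.559 -0.182  0.01 ]
orange foot [ 0.44  -0.423  0.   ]
```

View pics/crop0.png

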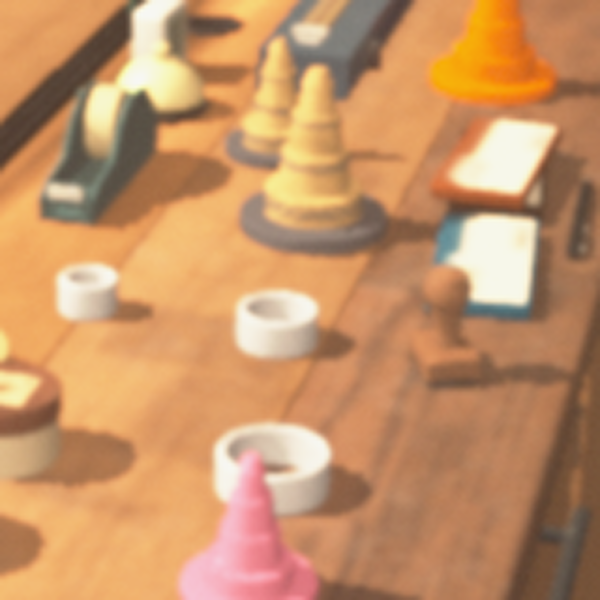

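The crop confirms the sizes. The ring widths are about 16.5 px for A, 23 px for B and 31 px for C, so B at (339,272) px is the medium ring. The larger light-wood cone on a dark foot is at (348,247) px; the wooden one behind it is smaller, and orange and pink are excluded. I'll move over ring B with the fingers turned along y.

```bash
python3 -m inch '[14,33,0,-2,100,28,66,0,-4,100,42,99,0,-6,100,56,132,0,-8,100,70,165,0,-10,100,84,198,0,-12,100,98,231,0,-14,100,112,264,0,-16,100,126,297,0,-18,100,140,330,0,-20,100]' && python3 -m inch '[14,33,0,0,100,28,66,0,0,100,42,99,0,0,100,56,132,0,0,100,70,165,0,0,100,84,198,0,0,100,98,231,0,0,100,112,264,0,0,100,125,297,0,0,100,137,331,0,0,100]' && python3 -m inch '[0,0,0,0,100,0,0,0,0,100]' && python3 - <<'E'
from plant import robot, read_camera
import cv2,numpy as np
from scipy.spatial.transform import Rotation as Ro
s=robot.read_state();c=read_camera("wrist");cv2.imwrite("pics/wrist0.png",c["image"])
np.savez("pics/wrist.npz",K=c["K"],M=c["mount"],p=s["tool_pos"],r=s["orientation"])
print(s["t"],s["tool_pos"],s["orientation"],s["force"],np.round(c["K"],1).tolist(),np.round(c["mount"],3).tolist())
E
```

```text
t: 0.93
tool_pos: [0.3502, -0.2302, 0.2183]
orientation: [-3.141, -0.01, 0.0]
force: [1.2, 0.3, -0.1]
opening: 0.093
gripper_force: 0.0
t: 1.77
tool_pos: [0.4873, 0.1008, 0.2182]
orientation: [3.141, 0.014, -0.001]
force: [0.5, -1.4, -0.2]
opening: 0.093
gripper_force: 0.0
t: 1.93
tool_pos: [0.4868, 0.1007, 0.2179]
orientation: [3.141, 0.019, -0.003]
force: [-0.1, -0.4, -0.2]
opening: 0.0934
gripper_force: 0.0
1.9333 [0.48683741 0.10067646 0.21787694] [ 3.14139034e+00  1.93514165e-02 -2.52108317e-03] [-0.05150514 -0.39293893 -0.15467898] [[371.6, 0.0, 328.2], [0.0, 371.6, 245.0], [0.0, 0.0, 1.0]] [[0.0, -0.968, -0.252, 0.07], [1.0, 0.0, 0.0, 0.0], [0.0, -0.252, 0.968, -0.167], [0.0, 0.0, 0.0, 1.0]]
```

View pics/wrist0.png

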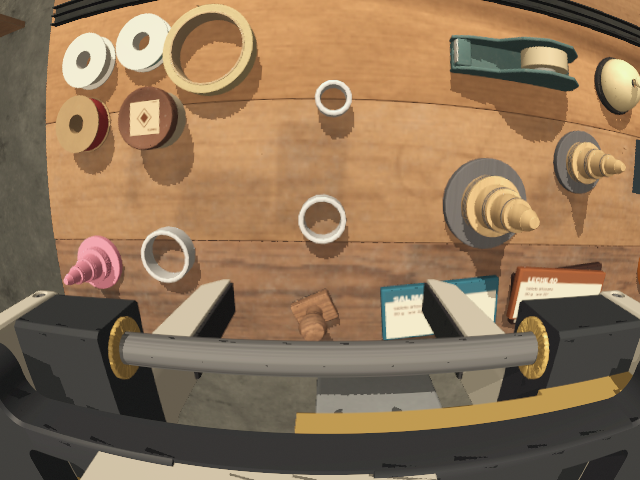

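The wrist view shows the medium ring's top near (323,219), and the cone's foot near (485,203) with its nose near (532,221). The stamp at (315,312) is clear of the fingers. I'll refine with enlarged crops, overlaying the projected rims.

```bash
cat >> h.py <<'E'
from scipy.spatial.transform import Rotation as Ro
class W:
    def __init__(s,f="pics/wrist.npz"):
        d=np.load(f);s.K=d["K"];T=np.eye(4);T[:3,:3]=Ro.from_rotvec(d["r"]).as_matrix();T[:3,3]=d["p"];s.T=T@d["M"]
    def ray(s,u,v,z):
        x=(u-s.K[0,2])/s.K[0,0];y=(v-s.K[1,2])/s.K[1,1];t=np.hypot(x,y);k=np.sin(t)/t
        r=s.T[:3,:3]@[x*k,y*k,np.cos(t)];c=s.T[:3,3];return c+r*(z-c[2])/r[2]
    def proj(s,P):
        q=(np.atleast_2d(P)-s.T[:3,3])@s.T[:3,:3];h=np.hypot(q[:,0],q[:,1]);t=np.arctan2(h,q[:,2])
        return np.c_[s.K[0,2]+s.K[0,0]*t*q[:,0]/h,s.K[1,2]+s.K[1,1]*t*q[:,1]/h]
def circ(x,y,z,d):
    a=np.linspace(0,2*np.pi,73);return np.c_[x+d/2*np.cos(a),y+d/2*np.sin(a),a*0+z]
E
cat > ov.py <<'E'
import cv2,sys
from h import *
w=W();im=cv2.imread("pics/wrist0.png")
def crop(x0,y0,cs):
    g=cv2.resize(im[y0:y0+150,x0:x0+100],(400,600),interpolation=cv2.INTER_CUBIC)
    for c in cs: cv2.polylines(g,[np.int32((w.proj(circ(*c))-[x0-.5,y0-.5])*4)],True,(0,0,255),1)
    return g
r=w.ray(323,219,.022);f=w.ray(485,203,.012);n=w.ray(532,221,.112);print(r.round(4),f.round(4),n.round(4))
m=(f+n)/2
cv2.imwrite("pics/ov.png",np.hstack([crop(275,145,[(r[0],r[1],.022,.048),(r[0],r[1],.022,.038)]),crop(442,135,[(m[0],m[1],.012,.1),(m[0],m[1],.056,.048),(m[0],m[1],.112,.01)])]))
E
python3 ov.py
```

```text
[0.4884 0.1055 0.022 ] [ 0.5079 -0.0677  0.012 ] [ 0.5081 -0.0686  0.112 ]
```

View pics/ov.png

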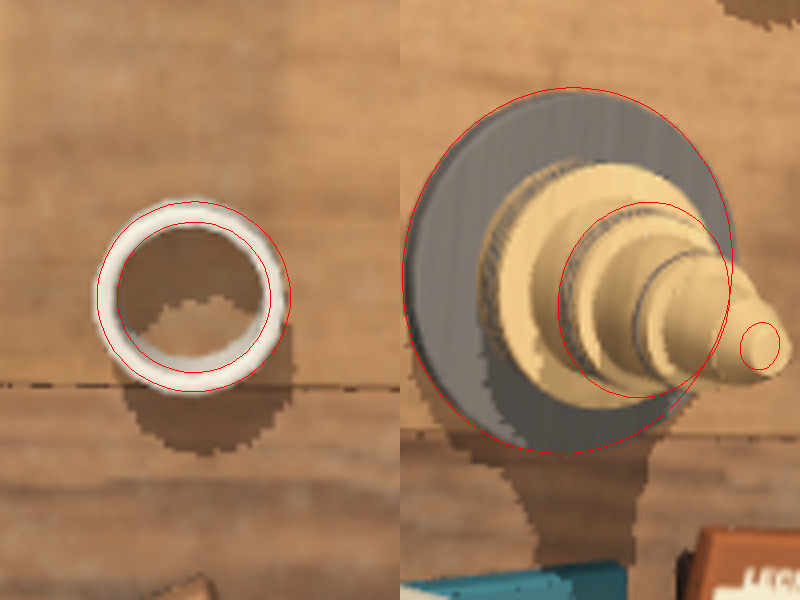

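The overlays fit to about 1 px. Corrected, the ring is at about (0.489, 0.106) and the cone axis at about (0.508, -0.069), which agrees with the side view. Next I descend and grip.

```bash
python3 -m inch '[2,5,-30,0,100,2,5,-60,0,100,2,5,-90,0,100,2,5,-120,0,100,2,5,-150,0,100,2,5,-175,0,100,2,5,-195,0,100,2,5,-207,0,100,2,5,-213,0,100,2,5,-213,0,100]' && python3 -m inch '[0,0,0,0,40,0,0,0,0,40,0,0,0,0,40,0,0,0,0,40,0,0,0,0,40,0,0,0,0,40,0,0,0,0,40]' 15
```

```text
t: 2.82
tool_pos: [0.4882, 0.1031, 0.0047]
orientation: [3.141, 0.012, -0.003]
force: [-0.4, -0.4, 0.8]
opening: 0.093
gripper_force: 0.0
t: 3.4
tool_pos: [0.4893, 0.1041, 0.0059]
orientation: [-3.141, -0.014, -0.001]
force: [-0.4, 0.4, -0.5]
opening: 0.0515
gripper_force: 0.2
```

```bash
python3 -m inch '[0,0,0,0,35,0,0,0,0,35,0,0,0,0,35,0,0,0,0,35]' 20 && python3 -m inch '[0,0,20,0,35,0,0,55,0,35,0,0,90,0,35,0,0,125,0,35,0,0,150,0,35,0,0,150,0,35]'
```

```text
t: 3.73
tool_pos: [0.4892, 0.1041, 0.0058]
orientation: [-3.141, -0.014, -0.0]
force: [-1.0, 0.8, 3.5]
opening: 0.0476
gripper_force: 20.0
t: 4.23
tool_pos: [0.4928, 0.1043, 0.1623]
orientation: [-3.141, -0.014, -0.016]
force: [0.5, 0.2, 0.1]
opening: 0.0476
gripper_force: 20.0
```

Gripped at 47.6 mm opening with 20 N. I'll carry it above the cone, staying higher than the nose, then look.

```bash
python3 -m inch '[3,-25,0,0,35,6,-60,0,0,35,10,-95,0,0,35,14,-130,0,0,35,17,-155,0,0,35,18,-173,0,0,35,18,-173,0,0,35,18,-173,0,0,35,18,-173,0,0,35,18,-173,0,0,35]' && python3 - <<'E'
from plant import robot, read_camera
import cv2,numpy as np
s=robot.read_state();c=read_camera("wrist");cv2.imwrite("pics/wrist1.png",c["image"])
np.savez("pics/wrist1.npz",K=c["K"],M=c["mount"],p=s["tool_pos"],r=s["orientation"])
print(s["tool_pos"],s["orientation"],s["force"])
g=cv2.resize(c["image"][200:380,210:450],(800,600),interpolation=cv2.INTER_CUBIC);cv2.imwrite("pics/w1crop.png",g)
E
```

```text
t: 5.07
tool_pos: [0.5069, -0.0679, 0.1552]
orientation: [-3.141, -0.015, 0.001]
force: [0.3, -0.2, -1.4]
opening: 0.0472
gripper_force: 20.0
[ 0.50687928 -0.06793092  0.15516125] [-3.14108307e+00 -1.53561350e-02  1.08831521e-03] [ 0.28198972 -0.2289323  -1.3739744 ]
```

View pics/w1crop.png

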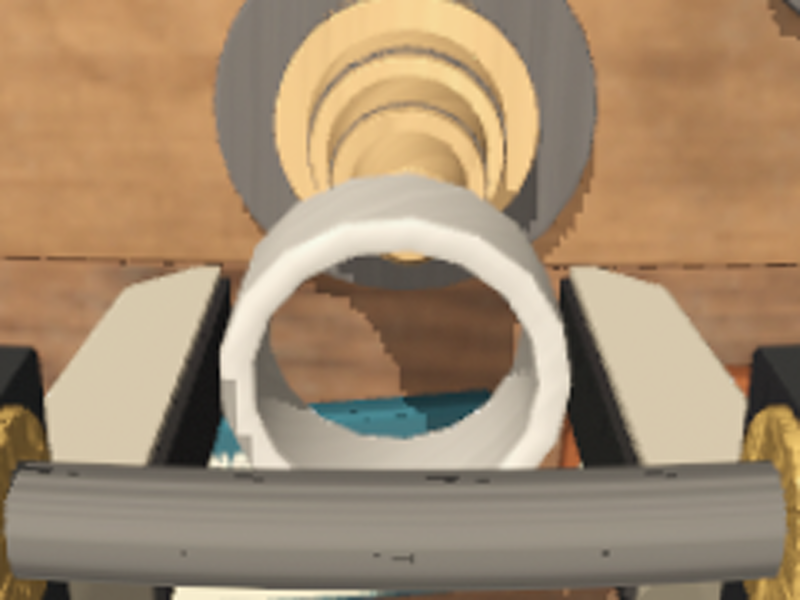

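```bash
python3 - <<'E'
from h import *
w=W("pics/wrist1.npz")
P=lambda x,y,z:w.ray(210+(x-1.2)/3.3333,200+(y-1.2)/3.3333,z)
zr=.172
for nm,x,y,z,d in[("ring outer top",397,218,zr,.024),("ring bore top",397,252,zr,.019),("ring L",221,365,zr,0),("ring R",570,365,zr,0),("bore low bottom edge",398,438,zr-.022,-.019),
 ("foot L",215,100,.012,0),("foot R",597,100,.012,0),("foot bottom",405,288,.012,-.05),("st30 L",276,115,.03,0),("st30 R",539,115,.03,0),("st56 L",310,125,.056,0),("st56 R",507,125,.056,0),("st56 top",407,45,.056,.0215),("st82 top",407,100,.082,.0155),("nose",405,258,.112,-.005)]:
    p=P(x,y,z);print(nm,(p-[d,0,0]).round(4))
E
```

```text
ring outer top [ 0.5048 -0.0683  0.172 ]
ring bore top [ 0.5052 -0.0683  0.172 ]
ring L [ 0.5079 -0.045   0.172 ]
ring R [ 0.5083 -0.0915  0.172 ]
bore low bottom edge [ 0.5047 -0.0689  0.15  ]
foot L [ 0.509  -0.0217  0.012 ]
foot R [ 0.51   -0.1202  0.012 ]
foot bottom [ 0.508  -0.0713  0.012 ]
st30 L [ 0.5093 -0.0393  0.03  ]
st30 R [ 0.5099 -0.1031  0.03  ]
st56 L [ 0.5131 -0.0493  0.056 ]
st56 R [ 0.5135 -0.0929  0.056 ]
st56 top [ 0.5097 -0.0705  0.056 ]
st82 top [ 0.5091 -0.0704  0.082 ]
nose [ 0.5071 -0.07    0.112 ]
```

Ring centre in the hand is (0.505, -0.068) and the cone axis is (0.509, -0.071). I shift by (+3.5, -3) mm and lower part-way.

```bash
python3 -m inch '[3.5,-3,0,0,35,3.5,-3,-15,0,35,3.5,-3,-30,0,35,3.5,-3,-45,0,35,3.5,-3,-58,0,35,3.5,-3,-68,0,35,3.5,-3,-75,0,35,3.5,-3,-75,0,35,3.5,-3,-75,0,35]' && python3 - <<'E'
from plant import robot, read_camera
import cv2,numpy as np
s=robot.read_state();c=read_camera("wrist")
np.savez("pics/wrist2.npz",K=c["K"],M=c["mount"],p=s["tool_pos"],r=s["orientation"])
print(s["tool_pos"],s["force"])
a=cv2.resize(c["image"][230:380,220:440],(800,545),interpolation=cv2.INTER_CUBIC);cv2.imwrite("pics/w2crop.png",a)
E
```

```text
t: 5.87
tool_pos: [0.5107, -0.0718, 0.0807]
orientation: [-3.141, -0.014, 0.0]
force: [0.2, 1.0, -0.4]
opening: 0.0471
gripper_force: 20.0
[ 0.5106954  -0.0718448   0.08069984] [ 0.1522786   0.9842901  -0.35904559]
```

View pics/w2crop.png

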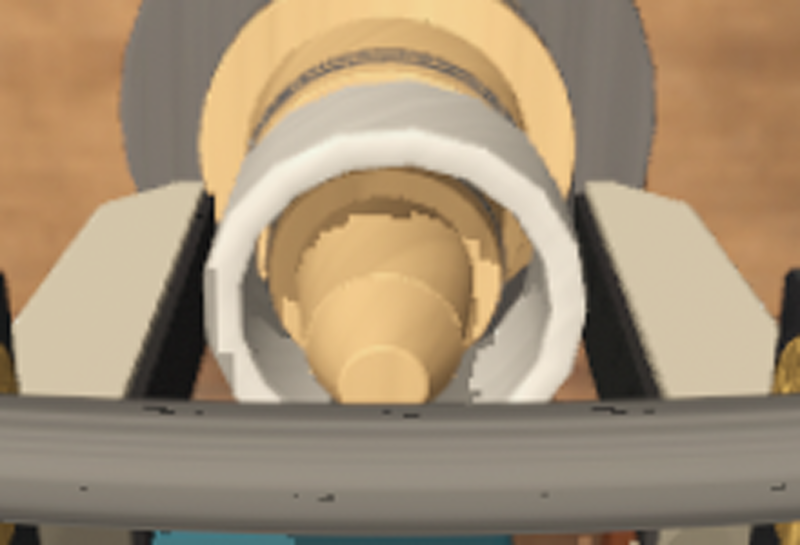

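```bash
python3 - <<'E'
from h import *
w=W("pics/wrist2.npz")
P=lambda x,y,z:w.ray(220+(x-1.3)/3.636,230+(y-1.3)/3.636,z)
for nm,x,y,z,d in[("ring outer top",394,130,.098,.024),("ring bore top",394,168,.098,.019),("nose up",385,345,.112,.005),("nose c",385,385,.112,0),("st56 top",388,65,.056,.0215),("foot L",121,100,.012,0),("foot R",655,100,.012,0),("st82L",268,270,.082,0),("st82R",503,270,.082,0)]:
    print(nm,(P(x,y,z)-[d,0,0]).round(4))
E
```

```text
ring outer top [ 0.5086 -0.0719  0.098 ]
ring bore top [ 0.5089 -0.0719  0.098 ]
nose up [ 0.5068 -0.0711  0.112 ]
nose c [ 0.5067 -0.0711  0.112 ]
st56 top [ 0.5076 -0.071   0.056 ]
foot L [ 0.5102 -0.0218  0.012 ]
foot R [ 0.5111 -0.12    0.012 ]
st82L [ 0.5076 -0.0553  0.082 ]
st82R [ 0.5079 -0.0866  0.082 ]
```

The ring sits about 1.5 mm too far in +x and 1 mm too far in -y. I correct that and lower to just above the step.

```bash
python3 -m inch '[-1.5,1,0,0,35,-1.5,1,-4,0,35,-1.5,1,-8,0,35,-1.5,1,-11,0,35,-1.5,1,-14,0,35,-1.5,1,-16,0,35,-1.5,1,-16,0,35,-1.5,1,-16,0,35]'
```

```text
t: 6.58
tool_pos: [0.509, -0.071, 0.0644]
orientation: [-3.141, -0.014, 0.001]
force: [-0.2, -0.1, -1.0]
opening: 0.0478
gripper_force: 20.0
```

```bash
python3 -m inch '[0,0,-1,0,35,0,0,-2,0,35,0,0,-3,0,35,0,0,-3,0,35,0,0,-3,0,35]'
```

```text
t: 7.0
tool_pos: [0.5093, -0.071, 0.0618]
orientation: [3.141, 0.014, 0.001]
force: [-0.0, -0.1, 0.7]
opening: 0.0475
gripper_force: 20.0
```

```bash
python3 -m inch '[0,0,-0.7,0,35,0,0,-1.5,0,35,0,0,-1.5,0,35,0,0,-1.5,0,35]'
```

```text
t: 7.33
tool_pos: [0.5095, -0.0711, 0.0617]
orientation: [3.141, 0.014, 0.001]
force: [-6.4, 2.1, 14.5]
opening: 0.0474
gripper_force: 20.0
```

There is firm contact (14.5 N) at a lower-edge height of about 56 mm, so the ring is on the step. I ease off, release, and rise clear.

```bash
python3 -m inch '[0,0,1,0,35,0,0,1,0,35,0,0,1,0,60,0,0,1,0,75,0,0,1,0,85,0,0,1,0,90,0,0,1,0,90,0,0,1,0,90,0,0,1,0,90]' && python3 -m inch '[0,0,10,0,90,0,0,25,0,90,0,0,50,0,90,0,0,80,0,90,0,0,110,0,90,-20,0,140,0,90,-60,0,150,0,90,-60,0,150,0,90]' && python3 - <<'E'
from plant import robot, read_camera
import cv2,numpy as np
s=robot.read_state();c=read_camera("wrist")
print(s["tool_pos"],s["force"])
d=read_camera("side")["image"]
a=cv2.resize(c["image"][60:260,230:430],(400,400),interpolation=cv2.INTER_CUBIC)
b=cv2.resize(d[190:330,275:415],(400,400),interpolation=cv2.INTER_CUBIC)
cv2.imwrite("pics/fin.png",np.hstack([a,b]))
E
```

```text
t: 8.08
tool_pos: [0.5091, -0.071, 0.061]
orientation: [-3.142, -0.014, 0.0]
force: [-0.0, 0.6, 0.5]
opening: 0.0828
gripper_force: 0.0
t: 8.75
tool_pos: [0.4466, -0.0711, 0.2161]
orientation: [3.139, 0.014, 0.008]
force: [0.2, 0.5, -1.1]
opening: 0.0836
gripper_force: 0.0
[ 0.44661285 -0.07106817  0.21607257] [ 0.15830812  0.4717624  -1.09008463]
```

View pics/fin.png

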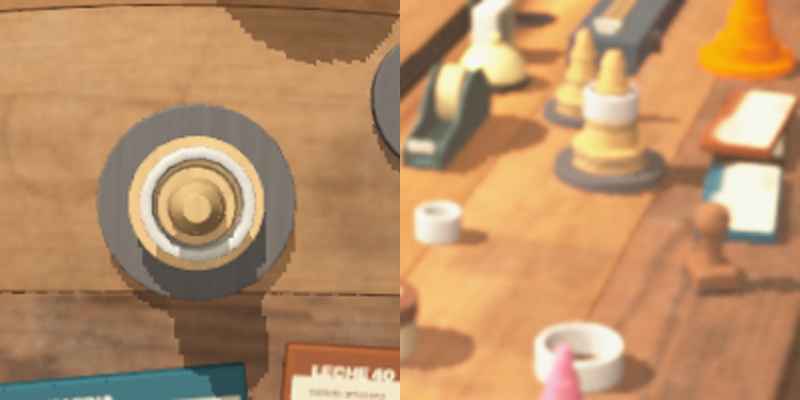

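The wrist half shows the ring concentric on the cone at about (197,205). The side half shows it at (610,103), looking level. The small and large rings have not moved. One numeric check of its height and level against the side view.

```bash
python3 - <<'E'
from plant import read_camera
from h import *
import cv2
im=read_camera("side")["image"]
g=cv2.resize(im[200:270,310:390],(800,700),interpolation=cv2.INTER_CUBIC)[:600]
d=np.load("pics/side.npz")
for z in(.056,.078):
    p=circ(.508,-.0705,z,.048);q=(p@d["E"][:3,:3].T+d["E"][:3,3])@d["K"].T;q=q[:,:2]/q[:,2:]
    cv2.polylines(g,[np.int32((q-[309.5,199.5])*10)],True,(0,0,255),1)
cv2.imwrite("pics/chk.png",g)
E
```

```text
(no output)
```

View pics/chk.png

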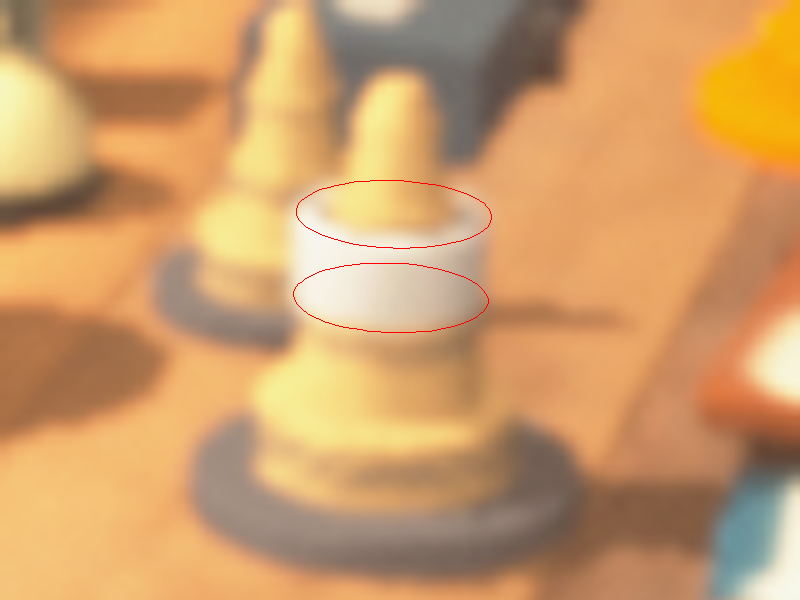

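The ring's outline matches the predicted rims at 56 and 78 mm, so it is level on the middle step. Handing in.

```bash
python3 -c "
from plant import job
print(job.close_job())"
```

```text
the job is handed in; nothing more can be done
None
```

The medium ring mould is on the larger wooden cone, level on the middle (two-line) step; the other two rings were not moved, and the job was handed in after about 9 s of the 38 s allowed.

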